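# Stand up the fallen flux bottles and lock them in the keeper

### The job

Some flux bottles have toppled over on the brazing bench. Open the bottle keeper's sliding gate fully, stand every fallen bottle upright and slide each one, standing, under the keeper's board to the very end of a free slot of its own, then slide the gate fully shut so that all the bottles are kept in. The bottle already in the keeper must also be home at the end, and leave everything else on the bench where it is.

Things in the scene. Friction and masses are not known exactly. Their poses are not given: they have to be found in the camera images.
- keeper: bottle keeper fixed to the bench: a level blue board 4 mm thick, top 112 mm above the bench, on two end cheeks, with four slots 40 mm wide open to the robot. A standing bottle's body (shoulder) goes under it, the neck in the slot, the cap above. Origin on the bench, mid of the row of seats; x = the way in, y along the row. Board: x -60 to +110 mm, y +/-200 mm; slots end at x +14 mm
- slot0 (a point): seat of keeper slot 0 (keeper's y = -132 mm, x = 0): the point on the bench where the base centre of a fully home bottle stands, its neck at the slot's end; axes as the keeper's. The slot's mouth is 60 mm in front (-x) of it; the board's underside is 108 mm above it
- slot1 (a point): seat of keeper slot 1 (keeper's y = -44 mm, x = 0): the point on the bench where the base centre of a fully home bottle stands, its neck at the slot's end; axes as the keeper's. The slot's mouth is 60 mm in front (-x) of it; the board's underside is 108 mm above it
- slot2 (a point): seat of keeper slot 2 (keeper's y = 44 mm, x = 0): the point on the bench where the base centre of a fully home bottle stands, its neck at the slot's end; axes as the keeper's. The slot's mouth is 60 mm in front (-x) of it; the board's underside is 108 mm above it
- slot3 (a point): seat of keeper slot 3 (keeper's y = 132 mm, x = 0): the point on the bench where the base centre of a fully home bottle stands, its neck at the slot's end; axes as the keeper's. The slot's mouth is 60 mm in front (-x) of it; the board's underside is 108 mm above it
- gate (a joint): the keeper's gate, an aluminium comb 4 mm thick lying on the board (top 116 mm above the bench), sliding along the keeper's y: 0 = fully open (hooks between the slots, slots clear), 0.042 m = fully shut (hooks 50 mm in front of the seats cross all four slots and keep the necks in). About 2 N of friction; it stays where it is left; starts shut or nearly so
- gate_grip (a point): top centre of the gate's black upright handle, which moves with the gate: 16 mm thick (keeper's x), 40 mm wide (keeper's y), 46 mm tall, its top 162 mm above the bench; 85 mm behind (+x of) the row of seats. Moved along the keeper's +y the gate shuts, along -y it opens
- fallen1: square white plastic bottle, 146 mm tall, 0.26 kg: body 56 x 56 mm, 94 mm tall; shoulder to 102 mm; round neck 26 mm in diameter up to 122 mm; round grey cap 34 mm in diameter, 122 to 146 mm above the base. Centre of mass about 50 mm above the base. Origin on its axis 48 mm above the base; z axis from base to cap. Starts lying on a flat side; may be absent
- fallen2: square white plastic bottle, 146 mm tall, 0.26 kg: body 56 x 56 mm, 94 mm tall; shoulder to 102 mm; round neck 26 mm in diameter up to 122 mm; round grey cap 34 mm in diameter, 122 to 146 mm above the base. Centre of mass about 50 mm above the base. Origin on its axis 48 mm above the base; z axis from base to cap. Starts lying on a flat side; may be absent
- fallen3: square white plastic bottle, 146 mm tall, 0.26 kg: body 56 x 56 mm, 94 mm tall; shoulder to 102 mm; round neck 26 mm in diameter up to 122 mm; round grey cap 34 mm in diameter, 122 to 146 mm above the base. Centre of mass about 50 mm above the base. Origin on its axis 48 mm above the base; z axis from base to cap. Starts lying on a flat side; may be absent
- parked0: bottle of the same make and size as the fallen ones (146 mm tall, 56 mm square), same origin and axes (origin on its axis 48 mm above the base, z to the cap). If present it starts standing home in slot 0 of the keeper; exactly one of the four parked bottles is present
- parked1: bottle of the same make and size as the fallen ones (146 mm tall, 56 mm square), same origin and axes (origin on its axis 48 mm above the base, z to the cap). If present it starts standing home in slot 1 of the keeper; exactly one of the four parked bottles is present
- parked2: bottle of the same make and size as the fallen ones (146 mm tall, 56 mm square), same origin and axes (origin on its axis 48 mm above the base, z to the cap). If present it starts standing home in slot 2 of the keeper; exactly one of the four parked bottles is present
- parked3: bottle of the same make and size as the fallen ones (146 mm tall, 56 mm square), same origin and axes (origin on its axis 48 mm above the base, z to the cap). If present it starts standing home in slot 3 of the keeper; exactly one of the four parked bottles is present
- tub: bystander: open white flux tub, 80 mm in diameter, 70 mm tall, standing; origin at the underside's centre
- tub_lid: bystander: the tub's round white lid, 84 mm in diameter, 10 mm thick, lying flat; origin at the underside's centre
- shell: bystander: short steel tube standing on end, 44 mm in diameter, 34 mm tall; origin at the underside's centre
- wrench: bystander: open-end wrench lying on the bench, about 180 mm long
- square_tube: bystander: square steel tube 200 x 25 x 25 mm lying on the bench along its x axis; origin at the underside's centre
There are look-alikes about, which are no part of the job. Leave any yellow look-alike of the fallen1 alone.

How it is judged:
On the way, in this order (a step that is already met when the one before it is completed fails the run):
1. the gate is slid fully open (below 6 mm) (value of joint gate below 0.006 m), for 0.2 s.
2. every fallen bottle stands upright, home in a slot of the keeper (angle between each of fallen1, fallen2, fallen3's own z axis and vertical below 0.12 rad and x of fallen1 in the frame of keeper between -0.02 and 0.02 m and y of fallen1 in the frame of keeper between -0.155 and 0.155 m and z of fallen1 in the frame of keeper between 0.038 and 0.058 m and x of fallen2 in the frame of keeper between -0.02 and 0.02 m and y of fallen2 in the frame of keeper between -0.155 and 0.155 m and z of fallen2 in the frame of keeper between 0.038 and 0.058 m and x of fallen3 in the frame of keeper between -0.02 and 0.02 m and y of fallen3 in the frame of keeper between -0.155 and 0.155 m and z of fallen3 in the frame of keeper between 0.038 and 0.058 m), for 0.2 s.
3. the gate is slid fully shut (above 36 mm) (value of joint gate above 0.036 m), for 0.2 s.
At the end, for the whole second after the job is handed in: every bottle present, fallen or parked, stands upright on the bench (within 0.12 rad) in a slot of the keeper with its axis within 20 mm of the line of seats, at rest, and the gate is shut (at least 36 mm of its 42 mm) (all of step 2 and angle between each of parked0, parked1, parked2, parked3's own z axis and vertical below 0.12 rad and x of parked0 in the frame of keeper between -0.02 and 0.02 m and y of parked0 in the frame of keeper between -0.155 and 0.155 m and z of parked0 in the frame of keeper between 0.038 and 0.058 m and x of parked1 in the frame of keeper between -0.02 and 0.02 m and y of parked1 in the frame of keeper between -0.155 and 0.155 m and z of parked1 in the frame of keeper between 0.038 and 0.058 m and x of parked2 in the frame of keeper between -0.02 and 0.02 m and y of parked2 in the frame of keeper between -0.155 and 0.155 m and z of parked2 in the frame of keeper between 0.038 and 0.058 m and x of parked3 in the frame of keeper between -0.02 and 0.02 m and y of parked3 in the frame of keeper between -0.155 and 0.155 m and z of parked3 in the frame of keeper between 0.038 and 0.058 m and linear speed of each of fallen1, fallen2, fallen3, parked0, parked1, parked2, parked3 below 0.02 m/s and value of joint gate above 0.036 m); the robot touches nothing.
It fails at once if a bystander (tub, lid, short tube, wrench or square tube) is shifted more than 80 mm (distance of any of tub, tub_lid, shell, wrench, square_tube from where it was at the start of the episode above 0.08 m).
It fails at once if the flux tub is tipped over (angle between tub's own z axis and vertical above 0.5 rad).
Of fallen1, fallen2, fallen3 only 2 to 3 are there at a start; the rules pass over those that are not, and their reading is None.
Of parked0, parked1, parked2, parked3 only 1 to 1 are there at a start; the rules pass over those that are not, and their reading is None.
At some moment in a run one of fallen1, fallen2, fallen3 may be knocked a few centimetres aside while the robot is not near it.
Once in a run the grip may slacken for a moment while it holds something.
It also fails if it takes over 210 s, if anything falls off the work surface, if the arm or the gripper's body presses on something with over 40 N, if the wrist force passes 120 N, or if a joint passes its speed limit or range.

### The arm

A 6-joint arm with a two-finger parallel gripper is mounted at the origin on the work surface. World frame = base frame: x ahead of the robot, y to its left, z up, the work surface at z = 0. Lengths are in m, angles in rad, forces in N, time in s.
With the tool pointing down it reaches from about 0.3 to 0.775 m from the base axis. Payload 14.6 kg.
Tool frame: the origin (TCP) lies midway between the tips of the shut fingers; the grasp point (between the pads) lies 19 mm behind it; z points along the fingers, y is the line along which they close (so a half turn about z gives the same grasp; the last joint's range is limited). The gripper opens to 94 mm and grips with 3 to 60 N. Pads are 16 mm wide; open, the fingers measure 119 mm over their backs; the gripper's body (75 mm by 177 mm) begins 78 mm behind the grasp point.
Start: joints at [1.256, 0.3, 1.521, -0, 1.321, -0.067], TCP at [0.135, 0.533, 0.205] pointing down, gripper open.
Joint ranges: [-3.03, 3.03], [-0.79, 2.21], [0.23, 2.52], [-1.04, 4.18], [0, 3.07], [-2.55, 2.55]. Speed limits (rad/s): [2.22, 2.22, 2.57, 3.14, 3.14, 3.14].

### API

Orientations are given as a unit quaternion [x, y, z, w].
In Python, from cell import bot, eyes, hand_in gives the robot as it stands.
- The arm moves only by the tool step_arm, never from a script. Its argument "moves" is a list of rows, each a list of 3 entries, a list of its own where there are three numbers: the shift along the tool's x, y, z in m, then the turn, a rotation vector about the tool's x, y, z in degrees, then the finger opening in m, from 0 to 0.094. In form: [[[dx, dy, dz], [ax, ay, az], fingers], ...]. A call has 1 to 12 rows; each row is the pose to reach, as a shift and turn from the pose commanded when the call began, along the tool's axes at that moment; what a row does not reach only later rows make up. A row lasts 1/8 s, in which the tool goes at most 62.5 mm and 10.7 degrees, less where a joint would pass 70% of its speed; a pose out of reach is approached as far as the arm can. A call with a gripper value outside its range is refused whole. The fingers move at their own pace and stop on an object; "grip_force" is the grip in N (left out, the last holds). Time passes only in rows, so rows that repeat a pose let the fingers close. It gives the time, the measured TCP pose, the force, the opening and the grip force at its end, in the units of the state.
- bot.observe(): the state, without advancing time (a new reading comes with each control period).
- eyes.snapshot(name): name is "scene" or "top" or "wrist"; returns the picture (480x640x3 uint8, red, green, blue); there is no depth.
- eyes.camera_model(name): a dict with "mtx" (3x3 intrinsics, pixels), "extrinsics" (4x4, takes a point from world to camera coordinates). Camera axes: x right, y up, looking along -z (the intrinsics and any distortion apply to the point x, -y, -z); pixel columns grow to the right and rows downward; lengths in m; the calibration is good to about 2 mm. A picture is of the moment at which its call begins: read the wrist's pose just before it. camera_model takes no time and is no camera call; for the wrist camera it gives the pose at the moment of the call.
- hand_in(): hands the job in; it is judged then, once.
The state is a dict: "t": time; "qpos": joint angles; "qvel": joint speeds; "joint_torque": joint torques, N m; "eef_pos": TCP position; "tool_rot": TCP orientation; "ft_force": force on the tool from outside, world axes, zero at the start; "moment": the same for the moment, N m; "width": finger opening in m; "gripper_force": force on a finger pad.
Only numpy, scipy, OpenCV 4.12 (cv2) and the standard library are available. Lean on these libraries where they do the work, as an engineer would, in place of code of your own. Each camera call takes 0.05 s, during which the arm holds its last target. There are 200 camera calls.

## Working session

There is one attempt and no reset: what is moved stays moved. The work goes in short steps, Python scripts to look and compute and a tool call to move; the robot and the scene stay as the last step left them, time stands still between calls to the robot, and variables do not carry over. Pictures are saved under pics/ and viewed, at most 14 in all, crops included, and the job is handed in when it is done.

Besides the shell and the picture viewer there is one more tool, called after "Request:" by a JSON object that holds its "name" and its "arguments", one argument or row to a line. step_arm: Moves the arm, as the interface text tells. Its arguments: {"type":"object","properties":{"moves":{"type":"array","items":{"type":"array"}},"grip_force":{"type":"number"}},"required":["moves"]}

```bash
ls; mkdir -p pics
python3 - <<'E'
from cell import bot, eyes
import cv2
print(bot.observe())
for n in("scene","top"):
    im=eyes.snapshot(n); cv2.imwrite(f"pics/{n}0.png",im[:,:,::-1]); m=eyes.camera_model(n); print(n,m)
E
```

```text
pics
{'t': 0.0, 'qpos': array([ 1.25643274e+00,  3.00476183e-01,  1.52157511e+00,  1.90155076e-05,
        1.32069202e+00, -6.65705056e-02]), 'qvel': array([-0.00045162, -0.00116821, -0.00133611,  0.00174443, -0.00244316,
       -0.0002965 ]), 'joint_torque': array([-1.59859087e-04, -5.31811202e+01, -3.52729833e+01,  7.08360784e-02,
        2.44013756e-02, -1.50647752e-04]), 'eef_pos': array([0.13479802, 0.53295917, 0.20488607]), 'tool_rot': array([ 1.23582128e-01,  9.92334181e-01, -5.63179249e-04, -1.17963538e-04]), 'ft_force': array([0.11325135, 0.66953254, 0.42149019]), 'moment': array([-0.05324126,  0.02185853,  0.00400003]), 'gripper_force': 0.0, 'width': 0.09373147111267825}
scene {'mtx': array([[614.62310839,   0.        , 311.03532795],
       [  0.        , 614.62310839, 244.33851594],
       [  0.        ,   0.        ,   1.        ]]), 'extrinsics': array([[-0.64192791,  0.7666389 ,  0.01390517,  0.27743749],
       [-0.5498727 , -0.47291099,  0.6884731 ,  0.1966241 ],
       [ 0.53438617,  0.43430402,  0.72512857, -1.72033822],
       [ 0.        ,  0.        ,  0.        ,  1.        ]])}
top {'mtx': array([[557.95748573,   0.        , 321.56520745],
       [  0.        , 557.95748573, 247.782802  ],
       [  0.        ,   0.        ,   1.        ]]), 'extrinsics': array([[-0.02730619, -0.99961374, -0.00517144,  0.03422489],
       [ 0.99795743, -0.0275591 ,  0.05763216, -0.48614578],
       [-0.05775242, -0.00358716,  0.99832449, -1.3653237 ],
       [ 0.        ,  0.        ,  0.        ,  1.        ]])}
```

View pics/top0.png

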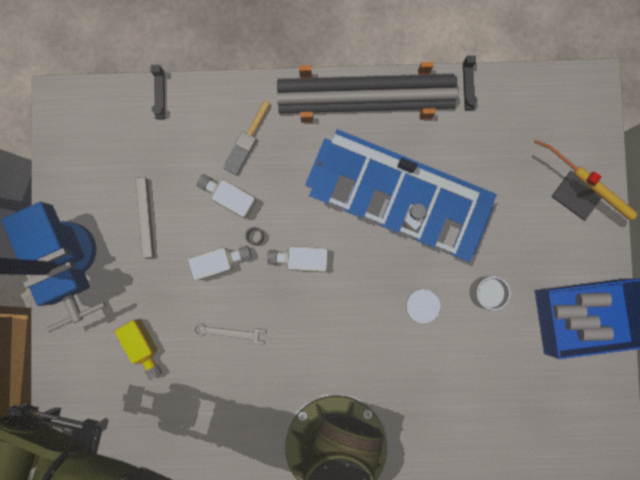

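View pics/scene0.png

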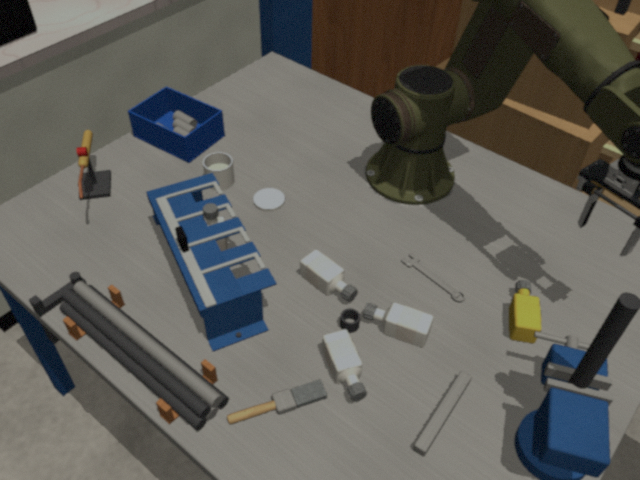

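The top view shows three white fallen bottles: bodies near (230,196), (212,263) and (303,259), caps near (205,183), (243,254) and (275,257). The keeper is around (400,200) with a parked bottle at (414,215) and the gate handle at (407,163). Next I zoom in to get accurate pixels.

```bash
cat > h.py <<'E'
import numpy as np, cv2
from cell import bot, eyes
from scipy.spatial.transform import Rotation as R
def ray(m,u,v):
    E=m["extrinsics"]; d=np.linalg.inv(m["mtx"])@np.array([u,v,1.]); d=np.array([d[0],-d[1],-d[2]])
    return -E[:3,:3].T@E[:3,3], E[:3,:3].T@d
def at_z(m,u,v,z):
    c,d=ray(m,u,v); return c+d*(z-c[2])/d[2]
def proj(m,P):
    P=np.atleast_2d(P); E=m["extrinsics"]; q=P@E[:3,:3].T+E[:3,3]; q=q*[1,-1,-1]; q=q@m["mtx"].T; return q[:,:2]/q[:,2:]
def T(yaw,x,y,P):
    c,s=np.cos(yaw),np.sin(yaw); P=np.atleast_2d(P).astype(float); Q=P.copy(); Q[:,0]=x+c*P[:,0]-s*P[:,1]; Q[:,1]=y+s*P[:,0]+c*P[:,1]; return Q
E
python3 - <<'E'
import cv2
im=cv2.imread("pics/top0.png")
a=cv2.resize(im[120:270,300:500],None,fx=4,fy=4,interpolation=cv2.INTER_CUBIC)
b=cv2.resize(im[165:285,185:345],None,fx=5,fy=5,interpolation=cv2.INTER_CUBIC)
cv2.imwrite("pics/a.png",a);cv2.imwrite("pics/b.png",b)
E
```

```text
(no output)
```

View pics/a.png

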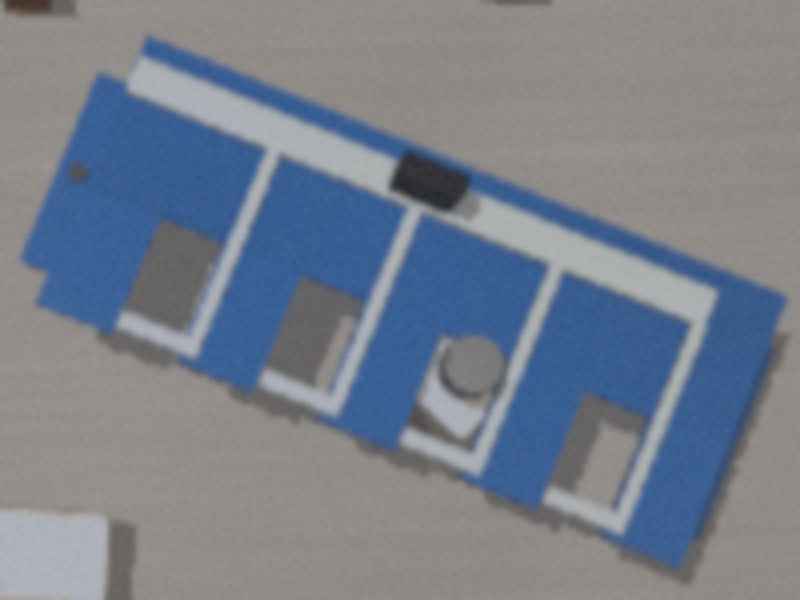

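View pics/b.png

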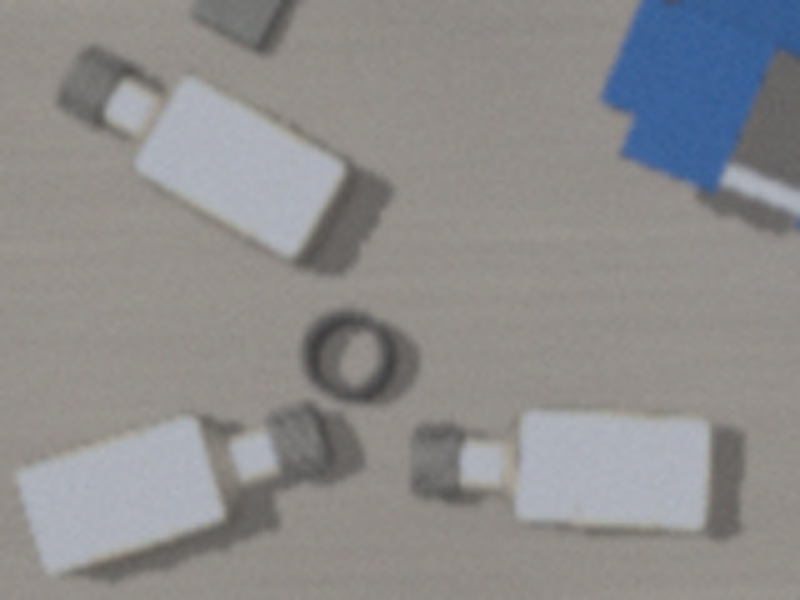

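Zoomed crops give the keeper board corners (for example (148,37), (787,297), (688,570) and (38,303) in crop a), the handle at (428,178), and the four top-face corners of each fallen bottle. The parked bottle is in slot 1. Next I fit the poses.

Run:
```python
from h import *
from scipy.optimize import least_squares
m=eyes.camera_model("top")
A=lambda p:np.array(p)/4.+[300,120]-.375
B=lambda p:np.array(p)/5.+[185,165]-.4
pix=A([(148,37),(787,297),(688,570),(38,303)])
mod=np.array([[.11,.2,.112],[.11,-.2,.112],[-.06,-.2,.112],[-.06,.2,.112]])
f=lambda p:(proj(m,T(p[0],p[1],p[2],mod))-pix).ravel()
r=least_squares(f,[-.4,.5,-.15]); k=r.x; print("keeper yaw,x,y",k,np.degrees(k[0]),"res",r.fun.round(1))
for i,y in enumerate((-.132,-.044,.044,.132)): print("slot",i,T(*k,[0,y,0]).round(4))
h=at_z(m,*A((432,176)),.162); c,s=np.cos(k[0]),np.sin(k[0]); d=h[:2]-k[1:]
print("handle",h.round(4),"in keeper",(c*d[0]+s*d[1]).round(4),(-s*d[0]+c*d[1]).round(4))
cap=at_z(m,*A((473,366)),.146); d=cap[:2]-k[1:]; print("parked cap keeper",(c*d[0]+s*d[1]).round(4),(-s*d[0]+c*d[1]).round(4))
bm=np.array([[.046,.028,.056],[.046,-.028,.056],[-.048,-.028,.056],[-.048,.028,.056]])
for n,q,cp,g in(("A",[(137,165),(187,77),(350,165),(297,260)],(95,87),1.1),("B",[(195,416),(228,518),(50,575),(15,470)],(300,442),-1.3),("C",[(518,522),(520,410),(712,418),(706,532)],(437,460),1.5)):
    q=B(q); w0=np.mean([at_z(m,*x,.056) for x in q],0)
    r=least_squares(lambda p:(proj(m,T(p[0],p[1],p[2],bm))-q).ravel(),[g,*w0[:2]])
    y,x0,y0=r.x; print(n,"az",np.degrees(y).round(1),"org",r.x[1:].round(4),"res",r.fun.round(1),"cap134",T(y,x0,y0,[.086,0,.028]).round(4),"cap obs",at_z(m,*B(cp),.04).round(4))
print("shell",at_z(m,*B((350,355)),.034).round(3))
```

```text
keeper yaw,x,y [-0.41728618  0.57557036 -0.1608882 ] -23.908736836326817 res [ 0.2 -0.1  1.1 -0.2 -1.2 -0.3 -0.1  0.6]
slot 0 [[ 0.5221 -0.2816  0.    ]]
slot 1 [[ 0.5577 -0.2011  0.    ]]
slot 2 [[ 0.5934 -0.1207  0.    ]]
slot 3 [[ 0.6291 -0.0402  0.    ]]
handle [ 0.6605 -0.1761  0.162 ] in keeper 0.0838 0.0205
parked cap keeper -0.0033 -0.0417
A az 59.0 org [0.6113 0.2315] res [-1.5  0.9  0.1 -1.6  1.2 -0.2  0.2  0.9] cap134 [[0.6555 0.3052 0.028 ]] cap obs [0.6544 0.3047 0.04  ]
B az -73.9 org [0.4544 0.2903] res [ 0.7 -1.3  1.   0.5 -1.   1.  -0.7 -0.3] cap134 [[0.4783 0.2077 0.028 ]] cap obs [0.4779 0.2078 0.04  ]
C az 85.9 org [0.4593 0.0563] res [-1.   0.5 -0.2 -0.4  0.5 -0.3  0.7  0.2] cap134 [[0.4655 0.1421 0.028 ]] cap obs [0.4673 0.1415 0.04  ]
shell [0.52  0.183 0.034]
```

```bash
cat >> h.py <<'E'
def tool(psi,tilt=0):
    "tool down, y along azimuth psi (deg); then turned by tilt deg about own y"
    p=np.radians(psi); y=np.array([np.cos(p),np.sin(p),0]); z=np.array([0,0,-1.]); x=np.cross(y,z)
    return R.from_matrix(np.c_[x,y,z])*R.from_euler('y',tilt,degrees=True)
def rows(*targets):
    o=bot.observe(); R0=R.from_quat(o["tool_rot"]); p0=o["eef_pos"]
    Y=R0.as_matrix()[:,1]; print("t %.2f"%o["t"],"p",p0.round(4),"psi %.1f"%np.degrees(np.arctan2(Y[1],Y[0])),"z",R0.as_matrix()[:,2].round(3),"w %.4f"%o["width"],"F",o["ft_force"].round(1),"q",o["qpos"].round(2))
    for pos,psi,*t in targets:
        d=R0.inv().apply(np.array(pos)-p0); r=(R0.inv()*tool(psi,*t)).as_rotvec(degrees=True)
        print([[round(v,3) for v in d.tolist()],[round(v,1) for v in r.tolist()]])
E
python3 - <<'E'
from h import *
rows(([.66,-.176,.25],-23.9),([.66,-.176,.13],-23.9))
E
```

```text
t 0.10 p [0.1348 0.533  0.205 ] psi 75.8 z [-0.    -0.001 -1.   ] w 0.0942 F [-0.9 -0.1 -0.3] q [ 1.26  0.3   1.52 -0.    1.32 -0.07]
[[-0.683, -0.559, -0.045], [-0.0, 0.0, 99.7]]
[[-0.683, -0.558, 0.075], [-0.0, 0.0, 99.7]]
```

Request:
{"name": "step_arm", "arguments": {
  "moves": [
    [[-0.683,-0.558,-0.045],[0,0,99.7],0.06],
    [[-0.683,-0.558,-0.045],[0,0,99.7],0.06],
    [[-0.683,-0.558,-0.045],[0,0,99.7],0.06],
    [[-0.683,-0.558,-0.045],[0,0,99.7],0.06],
    [[-0.683,-0.558,-0.045],[0,0,99.7],0.06],
    [[-0.683,-0.558,-0.045],[0,0,99.7],0.06],
    [[-0.683,-0.558,-0.045],[0,0,99.7],0.06],
    [[-0.683,-0.558,-0.045],[0,0,99.7],0.06],
    [[-0.683,-0.558,-0.045],[0,0,99.7],0.06],
    [[-0.683,-0.558,-0.045],[0,0,99.7],0.06],
    [[-0.683,-0.558,-0.045],[0,0,99.7],0.06],
    [[-0.683,-0.558,-0.045],[0,0,99.7],0.06]
  ]
}}

```text
t: 1.6
eef_pos: [0.5819, -0.0704, 0.2435]
tool_rot: [0.838, 0.545, -0.0, -0.0]
ft_force: [0.3, 0.6, 0.4]
width: 0.0602
gripper_force: 0.0
```

Run:
```python
from h import *
rows(([.66,-.176,.25],-23.9),([.66,-.176,.13],-23.9))
```

```text
t 1.60 p [ 0.5819 -0.0704  0.2435] psi -23.9 z [-0.  0. -1.] w 0.0602 F [0.3 0.6 0.4] q [-0.18  0.36  1.36  0.    1.43  0.23]
[[-0.065, 0.114, -0.007], [-0.0, 0.0, -0.0]]
[[-0.065, 0.114, 0.113], [-0.0, 0.0, -0.0]]
```

Request:
{"name": "step_arm", "arguments": {
  "moves": [
    [[-0.03,0.057,-0.007],[0,0,0],0.06],
    [[-0.065,0.114,-0.007],[0,0,0],0.06],
    [[-0.065,0.114,-0.007],[0,0,0],0.06],
    [[-0.065,0.114,-0.007],[0,0,0],0.06],
    [[-0.065,0.114,-0.007],[0,0,0],0.06]
  ]
}}

```text
t: 2.22
eef_pos: [0.6586, -0.1729, 0.2513]
tool_rot: [0.838, 0.546, 0.0, 0.0]
ft_force: [0.1, 0.9, -0.3]
width: 0.0599
gripper_force: 0.0
```

Run:
```python
from h import *
im=eyes.snapshot("wrist"); cv2.imwrite("pics/w1.png",im[:,:,::-1])
m=eyes.camera_model("wrist"); print(proj(m,[[.6605,-.1761,.162],[.66,-.176,.13]]))
rows(([.66,-.176,.25],-23.9),([.66,-.176,.132],-23.9))
```

```text
[[323.59127092 246.30820793]
 [322.57382059 235.7071957 ]]
t 2.27 p [ 0.6587 -0.1728  0.2515] psi -23.8 z [ 0.001 -0.    -1.   ] w 0.0600 F [-0.5  0.5 -0.2] q [-0.31  0.58  1.02  0.    1.54  0.11]
[[-0.002, 0.002, 0.001], [0.0, -0.0, 0.1]]
[[-0.002, 0.002, 0.119], [0.0, -0.0, 0.1]]
```

View pics/w1.png

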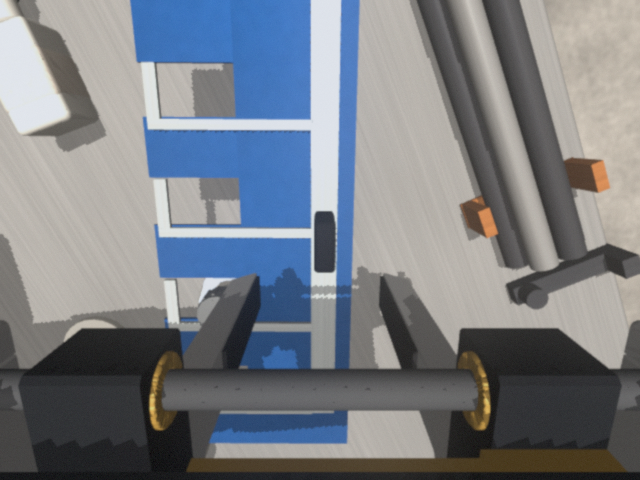

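The handle is at (325,241), within 5 px of where the calibration predicted (323.6,246). I go down and grip it.

Request:
{"name": "step_arm", "arguments": {
  "moves": [
    [[-0.002,0.002,0.06],[0,0,0],0.06],
    [[-0.002,0.002,0.118],[0,0,0],0.06],
    [[-0.002,0.002,0.118],[0,0,0],0.06],
    [[-0.002,0.002,0.118],[0,0,0],0.0],
    [[-0.002,0.002,0.118],[0,0,0],0.0],
    [[-0.002,0.002,0.118],[0,0,0],0.0],
    [[-0.002,0.002,0.118],[0,0,0],0.0]
  ],
  "grip_force": 12
}}

```text
t: 3.15
eef_pos: [0.6601, -0.1768, 0.1334]
tool_rot: [0.838, 0.545, 0.0, 0.0]
ft_force: [0.4, -0.6, -0.0]
width: 0.0234
gripper_force: 0.0
```

Run:
```python
from h import *
c,s=np.cos(-.4173),np.sin(-.4173); p=bot.observe()["eef_pos"]
rows(*[(p+d*np.array([s,-c,0]),-23.9) for d in (.01,.02,.03,.04,.045)])
```

```text
t 3.15 p [ 0.6601 -0.1768  0.1334] psi -23.9 z [ 0.001 -0.    -1.   ] w 0.0234 F [ 0.4 -0.6 -0. ] q [-0.32  0.66  1.17  0.    1.31  0.1 ]
[[-0.01, -0.0, -0.0], [0.1, -0.0, 0.0]]
[[-0.02, -0.0, -0.0], [0.1, -0.0, 0.0]]
[[-0.03, -0.0, -0.0], [0.1, -0.0, 0.0]]
[[-0.04, -0.0, -0.0], [0.1, -0.0, 0.0]]
[[-0.045, -0.0, -0.0], [0.1, -0.0, 0.0]]
```

Request:
{"name": "step_arm", "arguments": {
  "moves": [
    [[0,0,0],[0,0,0],0.0],
    [[0,0,0],[0,0,0],0.0],
    [[-0.012,0,0],[0,0,0],0.0],
    [[-0.024,0,0],[0,0,0],0.0],
    [[-0.034,0,0],[0,0,0],0.0],
    [[-0.039,0,0],[0,0,0],0.0],
    [[-0.039,0,0],[0,0,0],0.0],
    [[-0.039,0,0],[0,0,0],0.0]
  ]
}}

```text
t: 4.15
eef_pos: [0.6446, -0.2129, 0.133]
tool_rot: [0.838, 0.545, 0.0, 0.001]
ft_force: [3.7, -4.3, -0.1]
width: 0.0159
gripper_force: 12.0
```

Request:
{"name": "step_arm", "arguments": {
  "moves": [
    [[-0.003,0,0],[0,0,0],0.0],
    [[-0.006,0,0],[0,0,0],0.0],
    [[-0.006,0,0],[0,0,0],0.0]
  ]
}}

```text
t: 4.53
eef_pos: [0.6433, -0.2159, 0.1331]
tool_rot: [0.838, 0.546, 0.002, -0.0]
ft_force: [11.2, 10.2, -0.7]
width: 0.0158
gripper_force: 12.0
```

Run:
```python
from h import *
rows()
m=eyes.camera_model("top"); im=eyes.snapshot("top"); cv2.imwrite("pics/top1.png",im[:,:,::-1])
cv2.imwrite("pics/a1.png",cv2.resize(im[120:270,300:500,::-1],None,fx=4,fy=4,interpolation=cv2.INTER_CUBIC))
```

```text
t 4.53 p [ 0.6433 -0.2159  0.1331] psi -23.8 z [ 0.004  0.002 -1.   ] w 0.0158 F [11.2 10.2 -0.7] q [-0.38  0.65  1.19  0.    1.3   0.04]
```

View pics/a1.png

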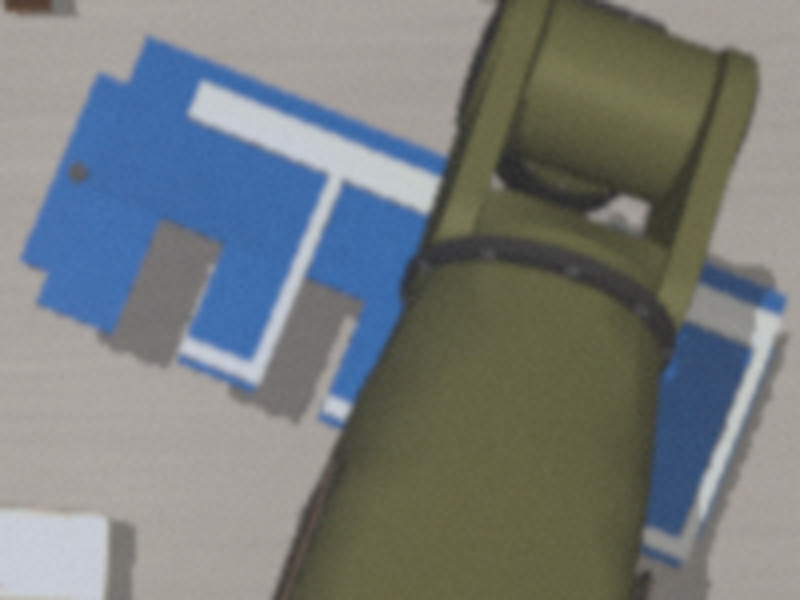

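Hooks now sit between the slots and the stop shows 14 N, so the gate is fully open. Release and go to bottle C.

Run:
```python
from h import *
p=bot.observe()["eef_pos"]
rows((p+[0,0,.09],-23.9),([.4665,.1415,.16],-4.1),([.4665,.1415,.012],-4.1))
```

```text
t 4.58 p [ 0.6433 -0.2159  0.1331] psi -23.8 z [ 0.003  0.002 -1.   ] w 0.0159 F [11.1 10.6 -0.2] q [-0.38  0.65  1.19  0.    1.3   0.04]
[[0.0, 0.0, -0.09], [0.1, -0.2, 0.1]]
[[0.256, -0.306, -0.027], [0.2, -0.2, -19.7]]
[[0.255, -0.306, 0.121], [0.2, -0.2, -19.7]]
```

Request:
{"name": "step_arm", "arguments": {
  "moves": [
    [[0.003,0,0],[0,0,0],0.05],
    [[0.003,0,0],[0,0,0],0.05],
    [[0.003,0,-0.045],[0,0,0],0.06],
    [[0.003,0,-0.09],[0,0,0],0.06],
    [[0.254,-0.306,-0.06],[0,0,-19.7],0.06],
    [[0.254,-0.306,-0.06],[0,0,-19.7],0.06],
    [[0.254,-0.306,-0.05],[0,0,-19.7],0.06],
    [[0.254,-0.306,-0.03],[0,0,-19.7],0.06],
    [[0.254,-0.306,-0.03],[0,0,-19.7],0.06],
    [[0.254,-0.306,-0.03],[0,0,-19.7],0.06],
    [[0.254,-0.306,-0.03],[0,0,-19.7],0.06],
    [[0.254,-0.306,-0.03],[0,0,-19.7],0.06]
  ]
}}

```text
t: 6.08
eef_pos: [0.4642, 0.1392, 0.1626]
tool_rot: [0.732, 0.682, -0.0, -0.0]
ft_force: [0.3, -0.2, -0.4]
width: 0.0602
gripper_force: 0.0
```

Run:
```python
from h import *
rows(([.4665,.1415,.16],-4.1),([.4665,.1415,.012],-4.1))
im=eyes.snapshot("wrist"); cv2.imwrite("pics/w2.png",im[:,:,::-1])
m=eyes.camera_model("wrist"); print(proj(m,[[.4665,.1415,.028],[.459,.0563,.056]]))
```

```text
t 6.08 p [0.4642 0.1392 0.1626] psi -4.1 z [-0. -0. -1.] w 0.0602 F [ 0.3 -0.2 -0.4] q [ 0.22  0.2   1.75 -0.    1.19  0.29]
[[0.003, 0.002, 0.003], [-0.0, 0.0, 0.0]]
[[0.003, 0.002, 0.151], [-0.0, 0.0, 0.0]]
[[321.23202035 225.29358455]
 [319.61949951 333.36808336]]
```

View pics/w2.png

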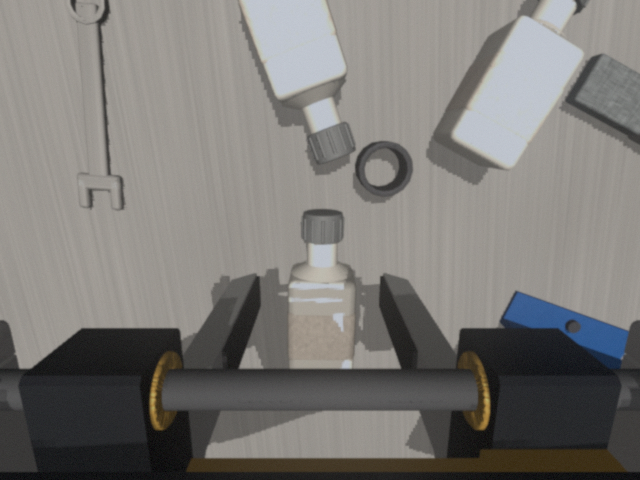

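The cap is at (322,227), as predicted. Descend and grip it lightly so the bottle can pivot.

Request:
{"name": "step_arm", "arguments": {
  "moves": [
    [[0.002,0.001,0.05],[0,0,0],0.06],
    [[0.002,0.001,0.1],[0,0,0],0.06],
    [[0.002,0.001,0.15],[0,0,0],0.06],
    [[0.002,0.001,0.15],[0,0,0],0.06],
    [[0.002,0.001,0.15],[0,0,0],0.02],
    [[0.002,0.001,0.15],[0,0,0],0.02],
    [[0.002,0.001,0.15],[0,0,0],0.02],
    [[0.002,0.001,0.15],[0,0,0],0.02],
    [[0.002,0.001,0.15],[0,0,0],0.02]
  ],
  "grip_force": 6
}}

```text
t: 7.25
eef_pos: [0.4666, 0.1406, 0.0134]
tool_rot: [0.733, 0.681, 0.001, 0.0]
ft_force: [0.9, 3.0, 5.4]
width: 0.0338
gripper_force: 6.0
```

Run:
```python
from h import *
rows(([.4665,.1415,.012],-4.1))
# arc: cap centre about lower base edge, in (along axis, up)
e=[-.134*0,0]
for th in range(0,91,9):
    t=np.radians(th); a=.134*np.cos(t)-.028*np.sin(t)-.134; z=.134*np.sin(t)+.028*np.cos(t)-.028; print(th,[round(a,3),0,round(-z,3)])
```

```text
t 7.25 p [0.4666 0.1406 0.0134] psi -4.2 z [ 0.002  0.001 -1.   ] w 0.0338 F [0.9 3.  5.4] q [0.22 0.42 1.86 0.   0.85 0.29]
[[0.001, -0.0, 0.001], [0.1, -0.0, -0.1]]
0 [np.float64(0.0), 0, np.float64(-0.0)]
9 [np.float64(-0.006), 0, np.float64(-0.021)]
18 [np.float64(-0.015), 0, np.float64(-0.04)]
27 [np.float64(-0.027), 0, np.float64(-0.058)]
36 [np.float64(-0.042), 0, np.float64(-0.073)]
45 [np.float64(-0.059), 0, np.float64(-0.087)]
54 [np.float64(-0.078), 0, np.float64(-0.097)]
63 [np.float64(-0.098), 0, np.float64(-0.104)]
72 [np.float64(-0.119), 0, np.float64(-0.108)]
81 [np.float64(-0.141), 0, np.float64(-0.109)]
90 [np.float64(-0.162), 0, np.float64(-0.106)]
```

Request:
{"name": "step_arm", "arguments": {
  "moves": [
    [[-0.006,0,-0.021],[0,0,0],0.02],
    [[-0.015,0,-0.04],[0,0,0],0.02],
    [[-0.027,0,-0.058],[0,0,0],0.02],
    [[-0.042,0,-0.073],[0,0,0],0.02],
    [[-0.059,0,-0.087],[0,0,0],0.02],
    [[-0.078,0,-0.097],[0,0,0],0.02],
    [[-0.098,0,-0.104],[0,0,0],0.02],
    [[-0.098,0,-0.104],[0,0,0],0.02]
  ]
}}

```text
t: 8.25
eef_pos: [0.4589, 0.0412, 0.1173]
tool_rot: [0.733, 0.68, 0.0, 0.0]
ft_force: [-0.7, 0.6, 4.3]
width: 0.0336
gripper_force: 6.0
```

Run:
```python
from h import *
rows()
m=eyes.camera_model("scene"); im=eyes.snapshot("scene")
u,v=proj(m,bot.observe()["eef_pos"])[0]; print(u,v); u,v=int(u),int(v)
cv2.imwrite("pics/s1.png",cv2.resize(im[v-75:v+105,u-120:u+120,::-1],None,fx=2.5,fy=2.5,interpolation=cv2.INTER_CUBIC))
```

```text
t 8.25 p [0.4589 0.0412 0.1173] psi -4.3 z [ 0.001 -0.    -1.   ] w 0.0336 F [-0.7  0.6  4.3] q [ 0.01  0.2   1.87 -0.    1.07  0.09]
318.46631403711444 242.09564471567106
```

View pics/s1.png

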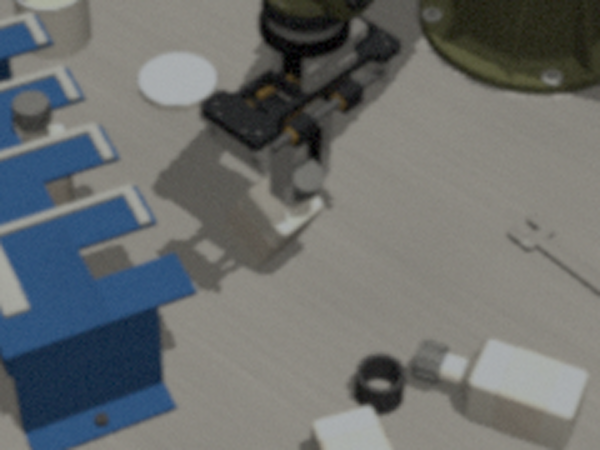

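The bottle is pivoting: cap at (308,180) in the crop, body leaning down-left at about 60° as the arc intends. I complete the arc.

Request:
{"name": "step_arm", "arguments": {
  "moves": [
    [[-0.021,0,-0.004],[0,0,0],0.02],
    [[-0.043,0,-0.005],[0,0,0],0.02],
    [[-0.066,0,-0.003],[0,0,0],0.02],
    [[-0.066,0,-0.001],[0,0,0],0.02],
    [[-0.066,0,0],[0,0,0],0.02]
  ]
}}

```text
t: 8.93
eef_pos: [0.4542, -0.0234, 0.117]
tool_rot: [0.733, 0.681, 0.0, 0.0]
ft_force: [-2.2, -1.6, 9.6]
width: 0.034
gripper_force: 6.0
```

Run:
```python
from h import *
rows()
m=eyes.camera_model("scene"); im=eyes.snapshot("scene")
u,v=proj(m,bot.observe()["eef_pos"])[0]; print(u,v); u,v=int(u),int(v)
cv2.imwrite("pics/s2.png",cv2.resize(im[v-75:v+105,u-120:u+120,::-1],None,fx=2.5,fy=2.5,interpolation=cv2.INTER_CUBIC))
```

```text
t 8.93 p [ 0.4542 -0.0234  0.117 ] psi -4.2 z [ 0.001 -0.001 -1.   ] w 0.0340 F [-2.2 -1.6  9.6] q [-0.13  0.19  1.88 -0.    1.07 -0.06]
297.7604458203063 227.53338439454762
```

View pics/s2.png

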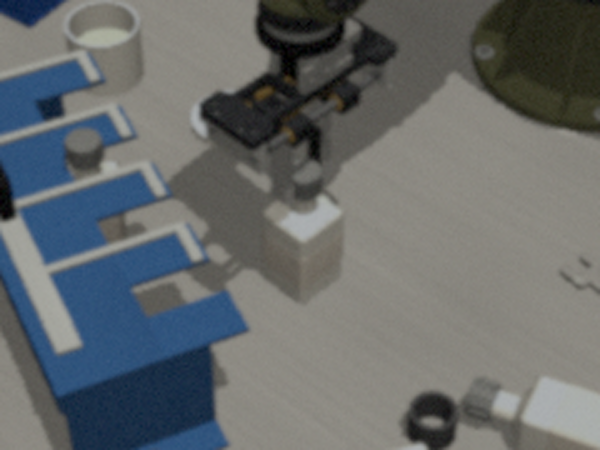

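The bottle stands upright in the grip at (305,235). Next I check the lid's clearance in front of slot 0 and compute the slide.

```bash
cat >> h.py <<'E'
K=np.array([-0.41728618,0.57557036,-0.1608882])
def kf(x,y): return T(*K,[x,y,0])[0,:2]
def tokf(p):
    c,s=np.cos(K[0]),np.sin(K[0]); d=np.array(p[:2])-K[1:]; return np.array([c*d[0]+s*d[1],-s*d[0]+c*d[1]])
E
python3 - <<'E'
from h import *
m=eyes.camera_model("top")
print("lid",at_z(m,423.5,306.5,.01),tokf(at_z(m,423.5,306.5,.01)),"tub",tokf(at_z(m,491,293,.07)))
z=.1175
for s in(-.132,.044):
    print(kf(-.1,s)); rows(([.4542,-.0234,z+.003],-23.9),([*kf(-.1,s),z+.003],-23.9),([*kf(-.1,s),z],-23.9),([*kf(-.003,s),z],-23.9),([*kf(.002,s),z],-23.9))
E
```

```text
lid [ 0.33544027 -0.22607569  0.01      ] [-0.1931058  -0.15691405] tub [-0.10461513 -0.28131803]
[ 0.43065405 -0.24103347]
t 8.97 p [ 0.4542 -0.0232  0.1169] psi -4.2 z [ 0. -0. -1.] w 0.0338 F [-1.6 -2.3  7.9] q [-0.13  0.19  1.88 -0.    1.07 -0.06]
[[-0.0, 0.0, -0.004], [0.0, 0.0, 19.7]]
[[-0.219, -0.008, -0.003], [0.0, 0.0, 19.7]]
[[-0.219, -0.008, -0.0], [0.0, 0.0, 19.7]]
[[-0.252, 0.084, -0.0], [0.0, 0.0, 19.7]]
[[-0.253, 0.088, -0.0], [0.0, 0.0, 19.7]]
[ 0.50198351 -0.08013565]
t 8.97 p [ 0.4542 -0.0232  0.1169] psi -4.2 z [ 0. -0. -1.] w 0.0338 F [-1.6 -2.3  7.9] q [-0.13  0.19  1.88 -0.    1.07 -0.06]
[[-0.0, 0.0, -0.004], [0.0, 0.0, 19.7]]
[[-0.053, 0.052, -0.004], [0.0, 0.0, 19.7]]
[[-0.053, 0.052, -0.001], [0.0, 0.0, 19.7]]
[[-0.086, 0.143, -0.0], [0.0, 0.0, 19.7]]
[[-0.088, 0.148, -0.0], [0.0, 0.0, 19.7]]
```

Request:
{"name": "step_arm", "arguments": {
  "moves": [
    [[0,0,0],[0,0,0],0.02],
    [[0,0,-0.005],[0,0,0],0.02],
    [[-0.01,0,-0.005],[0,0,7],0.02],
    [[-0.04,0,-0.005],[0,0,13],0.02],
    [[-0.08,-0.004,-0.005],[0,0,19.7],0.02],
    [[-0.12,-0.005,-0.005],[0,0,19.7],0.02],
    [[-0.16,-0.006,-0.005],[0,0,19.7],0.02],
    [[-0.195,-0.007,-0.005],[0,0,19.7],0.02],
    [[-0.219,-0.008,-0.005],[0,0,19.7],0.02],
    [[-0.219,-0.008,-0.005],[0,0,19.7],0.02],
    [[-0.219,-0.008,-0.005],[0,0,19.7],0.02]
  ],
  "grip_force": 20
}}

```text
t: 10.35
eef_pos: [0.4299, -0.2404, 0.1214]
tool_rot: [0.838, 0.545, -0.0, -0.0]
ft_force: [0.2, 0.7, -2.8]
width: 0.0334
gripper_force: 20.0
```

Run:
```python
from h import *
m=eyes.camera_model("top"); im=eyes.snapshot("wrist"); cv2.imwrite("pics/w3.png",im[:,:,::-1])
print(tokf(bot.observe()["eef_pos"]))
z=.1185; s=-.132
rows(*[([*kf(x,s),z],-23.9) for x in(-.1,-.06,-.03,-.01,.0,.003)])
```

```text
[-0.10085347 -0.1315781 ]
t 10.40 p [ 0.43   -0.2403  0.1215] psi -23.9 z [-0.  0. -1.] w 0.0334 F [-0.3  0.3 -2.8] q [-0.58  0.26  1.78  0.    1.1  -0.17]
[[-0.0, 0.001, 0.003], [-0.0, -0.0, 0.0]]
[[-0.0, 0.041, 0.003], [-0.0, -0.0, 0.0]]
[[-0.0, 0.071, 0.003], [-0.0, -0.0, 0.0]]
[[-0.001, 0.091, 0.003], [-0.0, -0.0, 0.0]]
[[-0.001, 0.101, 0.003], [-0.0, -0.0, 0.0]]
[[-0.001, 0.104, 0.003], [-0.0, -0.0, 0.0]]
```

View pics/w3.png

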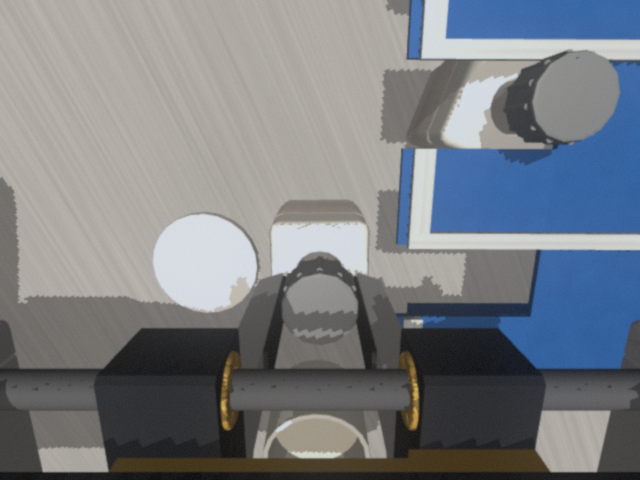

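The bottle hangs upright and square to the slot, clear of the lid (205,262); the slot-0 mouth is at about (410,277). Slide in.

Request:
{"name": "step_arm", "arguments": {
  "moves": [
    [[0,0.02,0.003],[0,0,0],0.02],
    [[0,0.041,0.003],[0,0,0],0.02],
    [[0,0.06,0.003],[0,0,0],0.02],
    [[0,0.078,0.003],[0,0,0],0.02],
    [[0,0.092,0.003],[0,0,0],0.02],
    [[0,0.1,0.004],[0,0,0],0.02],
    [[0,0.102,0.004],[0,0,0],0.02],
    [[0,0.102,0.004],[0,0,0],0.02]
  ]
}}

```text
t: 11.4
eef_pos: [0.5224, -0.2814, 0.1173]
tool_rot: [0.838, 0.546, -0.001, -0.001]
ft_force: [-4.8, 3.7, 0.3]
width: 0.0332
gripper_force: 20.0
```

Run:
```python
from h import *
o=bot.observe();print(tokf(o["eef_pos"])); rows()
```

```text
[ 0.0002087  -0.13168507]
t 11.40 p [ 0.5224 -0.2814  0.1173] psi -23.9 z [-0.003  0.002 -1.   ] w 0.0332 F [-4.8  3.7  0.3] q [-0.56  0.48  1.49  0.    1.18 -0.14]
```

Bottle is home (x = 0.2 mm) with light contact at the slot end. Release and rise, and write a numeric bottle detector to save picture views.

Request:
{"name": "step_arm", "arguments": {
  "moves": [
    [[0,-0.001,0],[0,0,0],0.06],
    [[0,-0.001,0],[0,0,0],0.06],
    [[0,-0.001,0],[0,0,0],0.06],
    [[0,-0.001,-0.03],[0,0,0],0.06],
    [[0,-0.001,-0.08],[0,0,0],0.06],
    [[0.01,-0.001,-0.12],[0,0,0],0.06],
    [[0.01,-0.001,-0.12],[0,0,0],0.06]
  ]
}}

```text
t: 12.28
eef_pos: [0.5274, -0.273, 0.241]
tool_rot: [0.838, 0.546, 0.001, 0.003]
ft_force: [-0.6, 0.3, -0.8]
width: 0.0597
gripper_force: 0.0
```

```bash
cat >> h.py <<'E'
from scipy.optimize import least_squares
def lying(im):
    "im RGB top view -> list of lying white bottles: azimuth, origin, cap centre"
    m=eyes.camera_model("top"); hsv=cv2.cvtColor(im,cv2.COLOR_RGB2HSV); out=[]
    w=cv2.inRange(im,(165,165,175),(255,255,255)); w=cv2.morphologyEx(w,cv2.MORPH_OPEN,np.ones((11,11)))
    n,l,st,ce=cv2.connectedComponentsWithStats(w)
    for i in range(1,n):
        if not 600<st[i,4]<1800: continue
        (u,v),(a,b),_=r=cv2.minAreaRect(cv2.findContours((l==i).astype(np.uint8),0,2)[0][0])
        if not 1.4<max(a,b)/min(a,b)<2.0: continue
        c=[at_z(m,*q,.056)[:2] for q in cv2.boxPoints(r)]; o=np.mean(c,0)
        e=c[1]-c[0]; f=c[2]-c[1]; e=e if np.hypot(*e)>np.hypot(*f) else f; e/=np.hypot(*e)
        g=[]
        for s in(1,-1):
            p=o+s*e*.087; x,y=proj(m,[*p,.04])[0].astype(int); g.append(im[y-2:y+3,x-2:x+3].mean())
        e=e if g[0]<g[1] else -e; org=o+e*.001
        out.append((np.degrees(np.arctan2(e[1],e[0])).round(1),org.round(4),(org+e*.086).round(4),int(st[i,4])))
    return out
E
python3 - <<'E'
from h import *
print(lying(cv2.imread("pics/top0.png")[:,:,::-1].copy()))
im=eyes.snapshot("top"); cv2.imwrite("pics/top2.png",im[:,:,::-1]); print(*lying(im),sep="\n")
rows(([.6544,.3045,.16],-31))
E
```

```text
[(np.float64(58.6), array([0.612 , 0.2334]), array([0.6568, 0.3068]), 605), (np.float64(88.4), array([0.461 , 0.0561]), array([0.4633, 0.142 ]), 683), (np.float64(-75.6), array([0.4546, 0.2917]), array([0.4761, 0.2084]), 658)]
(np.float64(58.6), array([0.6119, 0.2336]), array([0.6567, 0.307 ]), 706)
(np.float64(-73.1), array([0.4549, 0.2917]), array([0.48  , 0.2094]), 769)
t 12.32 p [ 0.5267 -0.2729  0.2385] psi -23.9 z [ 0.002 -0.001 -1.   ] w 0.0601 F [ 0.8 -0.  -0.7] q [-0.54  0.37  1.35 -0.    1.42 -0.12]
[[0.58, -0.117, 0.078], [0.1, 0.0, 7.1]]
```

Request:
{"name": "step_arm", "arguments": {
  "moves": [
    [[0.29,-0.06,-0.005],[0,0,4],0.06],
    [[0.29,-0.06,-0.005],[0,0,4],0.06],
    [[0.29,-0.06,-0.005],[0,0,4],0.06],
    [[0.29,-0.06,-0.005],[0,0,4],0.06],
    [[0.58,-0.117,0],[0,0,7.1],0.06],
    [[0.58,-0.117,0],[0,0,7.1],0.06],
    [[0.58,-0.117,0.02],[0,0,7.1],0.06],
    [[0.58,-0.117,0.04],[0,0,7.1],0.06],
    [[0.58,-0.117,0.078],[0,0,7.1],0.06],
    [[0.58,-0.117,0.078],[0,0,7.1],0.06],
    [[0.58,-0.117,0.078],[0,0,7.1],0.06],
    [[0.58,-0.117,0.078],[0,0,7.1],0.06]
  ]
}}

```text
t: 13.82
eef_pos: [0.6543, 0.304, 0.1589]
tool_rot: [0.87, 0.492, -0.001, 0.0]
ft_force: [0.1, -0.1, 0.7]
width: 0.06
gripper_force: 0.0
```

```bash
cat >> h.py <<'E'
def wcap(x,y):
    "cap position from the wrist camera: dark blob near its predicted pixel"
    m=eyes.camera_model("wrist"); im=eyes.snapshot("wrist"); cv2.imwrite("pics/wl.png",im[:,:,::-1])
    u,v=proj(m,[x,y,.035])[0]; u0,v0=int(u)-45,int(v)-45; c=im[max(v0,0):v0+90,u0:u0+90].max(2); c=cv2.GaussianBlur(c,(5,5),0)
    n,l,st,ce=cv2.connectedComponentsWithStats((c<125).astype(np.uint8))
    for i in range(1,n):
        if st[i,4]>300: q=ce[i]+[u0,max(v0,0)]; print("blob",st[i],q.round(0),at_z(m,*q,.038).round(4))
E
python3 - <<'E'
from h import *
rows(([.6545,.3045,.16],-31),([.6545,.3045,.0115],-31))
wcap(.6545,.3045)
E
```

```text
t 13.82 p [0.6543 0.304  0.1589] psi -31.0 z [-0.001 -0.001 -1.   ] w 0.0600 F [ 0.1 -0.1  0.7] q [ 0.38  0.73  0.98 -0.    1.42  0.93]
[[0.001, -0.0, -0.001], [-0.0, 0.1, -0.0]]
[[0.001, 0.0, 0.147], [-0.0, 0.1, -0.0]]
blob [  25   23   44   37 1268] [321. 226.] [0.6579 0.3084 0.038 ]
```

Request:
{"name": "step_arm", "arguments": {
  "moves": [
    [[0.002,0,0.05],[0,0,0],0.06],
    [[0.002,0,0.1],[0,0,0],0.06],
    [[0.002,0,0.147],[0,0,0],0.06],
    [[0.002,0,0.147],[0,0,0],0.06],
    [[0.002,0,0.147],[0,0,0],0.02],
    [[0.002,0,0.147],[0,0,0],0.02],
    [[0.002,0,0.147],[0,0,0],0.02],
    [[0.002,0,0.147],[0,0,0],0.02],
    [[0.002,0,0.147],[0,0,0],0.02]
  ],
  "grip_force": 6
}}

```text
t: 15.0
eef_pos: [0.6561, 0.3069, 0.0138]
tool_rot: [0.87, 0.492, 0.001, 0.0]
ft_force: [3.3, 2.1, 5.5]
width: 0.0338
gripper_force: 6.0
```

Same readings as the first grasp, so I use the same arc.

Request:
{"name": "step_arm", "arguments": {
  "moves": [
    [[-0.006,0,-0.021],[0,0,0],0.02],
    [[-0.015,0,-0.04],[0,0,0],0.02],
    [[-0.027,0,-0.058],[0,0,0],0.02],
    [[-0.042,0,-0.073],[0,0,0],0.02],
    [[-0.059,0,-0.087],[0,0,0],0.02],
    [[-0.078,0,-0.097],[0,0,0],0.02],
    [[-0.098,0,-0.104],[0,0,0],0.02],
    [[-0.119,0,-0.108],[0,0,0],0.02],
    [[-0.141,0,-0.109],[0,0,0],0.02],
    [[-0.164,0,-0.107],[0,0,0],0.02],
    [[-0.164,0,-0.105],[0,0,0],0.02],
    [[-0.164,0,-0.104],[0,0,0],0.02]
  ]
}}

```text
t: 16.5
eef_pos: [0.5712, 0.1658, 0.1186]
tool_rot: [0.87, 0.492, 0.001, 0.0]
ft_force: [-2.9, -1.3, 10.2]
width: 0.0341
gripper_force: 6.0
```

Run:
```python
from h import *
print(tokf(bot.observe()["eef_pos"]))
z=.122; s=.132; p=bot.observe()["eef_pos"]
rows(([p[0],p[1],z],-23.9),*[([*kf(x,s),z],-23.9) for x in(-.1,)])
m=eyes.camera_model("scene"); im=eyes.snapshot("scene")
u,v=proj(m,p)[0].astype(int); print(u,v)
cv2.imwrite("pics/s3.png",cv2.resize(im[v-55:v+95,u-100:u+100,::-1],None,fx=2.5,fy=2.5,interpolation=cv2.INTER_CUBIC))
```

```text
[-0.13641146  0.2968352 ]
t 16.50 p [0.5712 0.1658 0.1186] psi -31.0 z [ 0.002  0.    -1.   ] w 0.0341 F [-2.9 -1.3 10.2] q [ 0.22  0.48  1.48 -0.    1.18  0.76]
[[0.0, 0.0, -0.003], [0.1, -0.1, -7.1]]
[[-0.159, 0.057, -0.003], [0.1, -0.1, -7.1]]
330 300
```

View pics/s3.png

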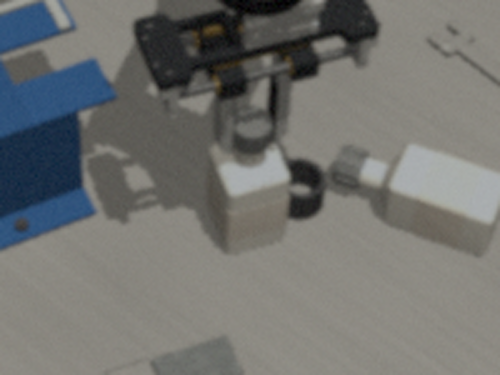

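Bottle A stands upright beside the shell at (305,187). Carry it to the mouth of slot 3.

Request:
{"name": "step_arm", "arguments": {
  "moves": [
    [[0,0,0],[0,0,0],0.02],
    [[0,0,-0.005],[0,0,0],0.02],
    [[-0.02,0.003,-0.005],[0,0,-2],0.02],
    [[-0.06,0.015,-0.005],[0,0,-7.1],0.02],
    [[-0.1,0.03,-0.005],[0,0,-7.1],0.02],
    [[-0.135,0.047,-0.005],[0,0,-7.1],0.02],
    [[-0.159,0.057,-0.005],[0,0,-7.1],0.02],
    [[-0.159,0.057,-0.005],[0,0,-7.1],0.02],
    [[-0.159,0.057,-0.005],[0,0,-7.1],0.02]
  ],
  "grip_force": 20
}}

```text
t: 17.68
eef_pos: [0.5379, 0.0007, 0.1218]
tool_rot: [0.838, 0.545, 0.0, -0.0]
ft_force: [0.1, 0.6, -2.8]
width: 0.0337
gripper_force: 20.0
```

Run:
```python
from h import *
print(tokf(bot.observe()["eef_pos"]))
z=.1195; s=.132
rows(*[([*kf(x,s),z],-23.9) for x in(-.1,-.05,.001)])
```

```text
[-0.09995188  0.13248593]
t 17.68 p [0.5379 0.0007 0.1218] psi -23.9 z [-0.  0. -1.] w 0.0337 F [ 0.1  0.6 -2.8] q [-0.07  0.36  1.65  0.    1.13  0.35]
[[-0.0, -0.0, 0.002], [-0.0, -0.0, 0.0]]
[[-0.0, 0.05, 0.002], [-0.0, -0.0, 0.0]]
[[-0.001, 0.101, 0.002], [-0.0, -0.0, 0.0]]
```

Request:
{"name": "step_arm", "arguments": {
  "moves": [
    [[0,0.02,0.003],[0,0,0],0.02],
    [[0,0.041,0.003],[0,0,0],0.02],
    [[0,0.06,0.003],[0,0,0],0.02],
    [[0,0.078,0.003],[0,0,0],0.02],
    [[0,0.092,0.003],[0,0,0],0.02],
    [[0,0.1,0.004],[0,0,0],0.02],
    [[0,0.102,0.004],[0,0,0],0.02],
    [[0,0.102,0.004],[0,0,0],0.02]
  ]
}}

```text
t: 18.68
eef_pos: [0.6312, -0.04, 0.1186]
tool_rot: [0.838, 0.546, 0.0, -0.0]
ft_force: [-4.1, 0.8, 7.2]
width: 0.0344
gripper_force: 20.0
```

Run:
```python
from h import *
print(tokf(bot.observe()["eef_pos"])); rows()
```

```text
[0.0018797  0.13309392]
t 18.68 p [ 0.6312 -0.04    0.1186] psi -23.8 z [ 0.  0. -1.] w 0.0344 F [-4.1  0.8  7.2] q [-0.12  0.56  1.36  0.    1.22  0.29]
```

Home at x = +2 mm and standing on the bench. Release, rise and re-measure B.

Request:
{"name": "step_arm", "arguments": {
  "moves": [
    [[0,-0.001,0],[0,0,0],0.06],
    [[0,-0.001,0],[0,0,0],0.06],
    [[0,-0.001,0],[0,0,0],0.06],
    [[0,-0.001,-0.03],[0,0,0],0.06],
    [[0,-0.001,-0.08],[0,0,0],0.06],
    [[-0.02,-0.001,-0.12],[0,0,0],0.06],
    [[-0.02,-0.001,-0.12],[0,0,0],0.06]
  ]
}}

```text
t: 19.55
eef_pos: [0.6229, -0.06, 0.2412]
tool_rot: [0.838, 0.545, 0.002, 0.002]
ft_force: [0.2, 0.2, -0.6]
width: 0.0598
gripper_force: 0.0
```

Run:
```python
from h import *
im=eyes.snapshot("top"); cv2.imwrite("pics/top3.png",im[:,:,::-1]); print(*lying(im),sep="\n")
cv2.imwrite("pics/t3.png",cv2.resize(im[115:315,180:500,::-1],None,fx=2.5,fy=2.5,interpolation=cv2.INTER_CUBIC))
rows(([.4775,.2078,.16],15.6),([.4775,.2078,.16],-164.4))
```

```text
(np.float64(-73.1), array([0.4549, 0.2917]), array([0.48  , 0.2094]), 773)
t 19.60 p [ 0.6224 -0.0593  0.2387] psi -23.9 z [ 0.002 -0.    -1.   ] w 0.0599 F [-0.1  0.2 -0.2] q [-0.15  0.45  1.24 -0.    1.45  0.26]
[[0.185, -0.241, 0.078], [0.1, 0.0, -39.5]]
[[0.185, -0.241, 0.078], [0.0, -0.2, 140.5]]
```

View pics/t3.png

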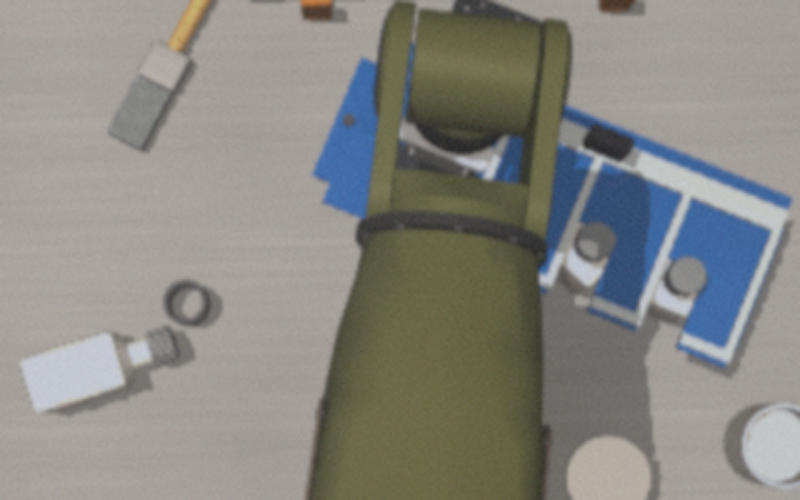

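Bottles are standing in slots 0 and 1 (the arm covers slot 3), and B hasn't moved, with its cap at (160,347) next to the shell at (188,303). I go to B with a narrower opening.

Request:
{"name": "step_arm", "arguments": {
  "moves": [
    [[0.09,-0.12,-0.005],[0,0,-20],0.06],
    [[0.09,-0.12,-0.005],[0,0,-20],0.06],
    [[0.09,-0.12,0],[0,0,-20],0.06],
    [[0.187,-0.242,0.02],[0,0,-39.9],0.048],
    [[0.187,-0.242,0.04],[0,0,-39.9],0.048],
    [[0.187,-0.242,0.06],[0,0,-39.9],0.048],
    [[0.187,-0.242,0.078],[0,0,-39.9],0.048],
    [[0.187,-0.242,0.078],[0,0,-39.9],0.048],
    [[0.187,-0.242,0.078],[0,0,-39.9],0.048],
    [[0.187,-0.242,0.078],[0,0,-39.9],0.048]
  ]
}}

```text
t: 20.85
eef_pos: [0.477, 0.2098, 0.1603]
tool_rot: [0.602, 0.798, 0.0, 0.0]
ft_force: [-0.4, 0.4, 0.1]
width: 0.0479
gripper_force: 0.0
```

Run:
```python
from h import *
rows(([.4775,.2120,.16],16),([.4775,.2120,.0115],16))
wcap(.4785,.2085)
```

```text
t 20.85 p [0.477  0.2098 0.1603] psi 16.0 z [ 0.001  0.    -1.   ] w 0.0479 F [-0.4  0.4  0.1] q [0.34 0.28 1.66 0.   1.2  0.07]
[[0.002, 0.001, 0.0], [0.1, -0.0, -0.0]]
[[0.002, 0.001, 0.149], [0.1, -0.0, -0.0]]
blob [   0    0   90   90 2762] [325. 244.] [0.4838 0.2018 0.038 ]
```

View pics/wl.png

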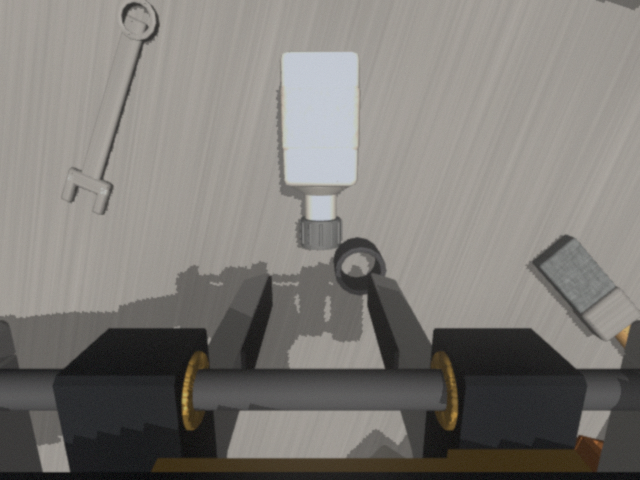

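The cap is centred at (320,234) and the shell at (358,265). Bottle alignment is straight with the tool.

Run:
```python
from h import *
m=eyes.camera_model("wrist")
print("cap",at_z(m,320,234,.035),"capfar edge",at_z(m,320,219,.04),"shell",at_z(m,359,266,.034),proj(m,[.4775,.212,.028]))
```

```text
cap [0.47789551 0.20829618 0.035     ] capfar edge [0.4741416  0.22137622 0.04      ] shell [0.51724021 0.19038162 0.034     ] [[320.75404126 227.73318486]]
```

Request:
{"name": "step_arm", "arguments": {
  "moves": [
    [[0.004,0.001,0.03],[0,0,0],0.044],
    [[0.004,0.001,0.08],[0,0,0],0.044],
    [[0.004,0.001,0.12],[0,0,0],0.044],
    [[0.004,0.001,0.148],[0,0,0],0.044],
    [[0.004,0.001,0.148],[0,0,0],0.044],
    [[0.004,0.001,0.148],[0,0,0],0.02],
    [[0.004,0.001,0.148],[0,0,0],0.02],
    [[0.004,0.001,0.148],[0,0,0],0.02],
    [[0.004,0.001,0.148],[0,0,0],0.02]
  ],
  "grip_force": 6
}}

```text
t: 22.02
eef_pos: [0.4773, 0.2142, 0.0128]
tool_rot: [0.602, 0.799, 0.001, 0.001]
ft_force: [1.3, -4.1, 5.7]
width: 0.0333
gripper_force: 6.0
```

Request:
{"name": "step_arm", "arguments": {
  "moves": [
    [[0.006,0,-0.02],[0,0,0],0.02],
    [[0.015,0,-0.038],[0,0,0],0.02],
    [[0.027,0,-0.055],[0,0,0],0.02],
    [[0.041,0,-0.069],[0,0,0],0.02],
    [[0.057,0,-0.082],[0,0,0],0.02],
    [[0.075,0,-0.091],[0,0,0],0.02],
    [[0.094,0,-0.098],[0,0,0],0.02],
    [[0.114,0,-0.101],[0,0,0],0.02],
    [[0.135,0,-0.102],[0,0,0],0.02],
    [[0.157,0,-0.1],[0,0,0],0.02],
    [[0.157,0,-0.098],[0,0,0],0.02],
    [[0.157,0,-0.097],[0,0,0],0.02]
  ]
}}

```text
t: 23.52
eef_pos: [0.4328, 0.3665, 0.1089]
tool_rot: [0.601, 0.799, 0.0, -0.0]
ft_force: [-1.8, 1.8, 9.8]
width: 0.0337
gripper_force: 6.0
```

Run:
```python
from h import *
p=bot.observe()["eef_pos"]; print(tokf(p))
z=.117; s=.044
rows(([p[0],p[1],z],-23.9),*[([*kf(*q),z],-23.9) for q in((-.16,.3),(-.16,.044),(-.1,s),)])
m=eyes.camera_model("scene"); im=eyes.snapshot("scene")
u,v=proj(m,p)[0].astype(int); print(u,v)
cv2.imwrite("pics/s4.png",cv2.resize(im[v-55:v+95,u-100:u+100,::-1],None,fx=2.5,fy=2.5,interpolation=cv2.INTER_CUBIC))
```

```text
[-0.3442925   0.42429296]
t 23.52 p [0.4328 0.3665 0.1089] psi 16.1 z [ 0.     0.001 -1.   ] w 0.0337 F [-1.8  1.8  9.8] q [0.64 0.43 1.58 0.   1.13 0.36]
[[0.0, 0.0, -0.008], [0.0, -0.1, 40.0]]
[[-0.214, 0.061, -0.008], [0.0, -0.1, 40.0]]
[[-0.41, -0.103, -0.009], [0.0, -0.1, 40.0]]
[[-0.448, -0.057, -0.009], [0.0, -0.1, 40.0]]
449 312
```

View pics/s4.png

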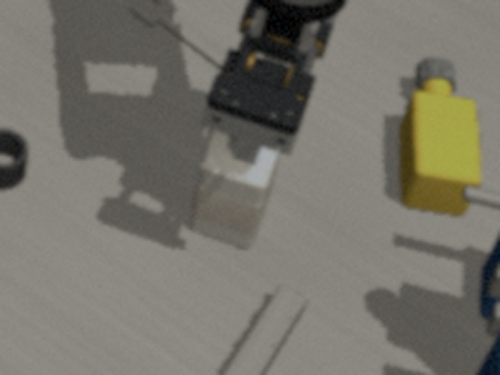

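It stands upright: its lean matches the perspective vertical here. The fingertips are too low for the board (0.109 m), so I regrip 10 mm higher.

Request:
{"name": "step_arm", "arguments": {
  "moves": [
    [[0,0,-0.002],[0,0,0],0.05],
    [[0,0,-0.002],[0,0,0],0.05],
    [[0,0,-0.011],[0,0,0],0.05],
    [[0,0,-0.011],[0,0,0],0.05],
    [[0,0,-0.011],[0,0,0],0.02],
    [[0,0,-0.011],[0,0,0],0.02],
    [[0,0,-0.011],[0,0,0],0.02],
    [[0,0,-0.011],[0,0,0],0.02]
  ],
  "grip_force": 20
}}

```text
t: 24.58
eef_pos: [0.4331, 0.365, 0.1195]
tool_rot: [0.602, 0.799, -0.0, -0.0]
ft_force: [-1.0, -0.1, 0.8]
width: 0.0335
gripper_force: 20.0
```

Run:
```python
from h import *
z=.123; s=.044
rows(*[([*kf(*q),z],a) for q,a in(((-.344,.424),16),((-.27,.2),-10),((-.1,s),-23.9))])
```

```text
t 24.57 p [0.4331 0.365  0.1195] psi 16.0 z [-0. -0. -1.] w 0.0335 F [-1.  -0.1  0.8] q [ 0.64  0.42  1.57 -0.    1.15  0.36]
[[0.001, 0.0, -0.003], [-0.0, 0.0, 0.0]]
[[-0.218, -0.087, -0.003], [-0.0, 0.0, 26.0]]
[[-0.447, -0.056, -0.003], [-0.0, 0.0, 39.9]]
```

Request:
{"name": "step_arm", "arguments": {
  "moves": [
    [[0,0,-0.004],[0,0,0],0.02],
    [[-0.03,-0.012,-0.004],[0,0,4],0.02],
    [[-0.075,-0.03,-0.004],[0,0,9],0.02],
    [[-0.12,-0.048,-0.004],[0,0,14],0.02],
    [[-0.17,-0.068,-0.004],[0,0,20],0.02],
    [[-0.218,-0.087,-0.004],[0,0,26],0.02],
    [[-0.27,-0.08,-0.004],[0,0,30],0.02],
    [[-0.32,-0.073,-0.004],[0,0,34],0.02],
    [[-0.37,-0.067,-0.004],[0,0,38],0.02],
    [[-0.42,-0.06,-0.004],[0,0,39.9],0.02],
    [[-0.447,-0.056,-0.004],[0,0,39.9],0.02],
    [[-0.447,-0.056,-0.004],[0,0,39.9],0.02]
  ]
}}

```text
t: 26.08
eef_pos: [0.5028, -0.0814, 0.1235]
tool_rot: [0.839, 0.544, -0.0, -0.0]
ft_force: [0.0, 1.1, -3.9]
width: 0.0335
gripper_force: 20.0
```

Run:
```python
from h import *
print(tokf(bot.observe()["eef_pos"])); s=.044
rows(*[([*kf(x,s),.1205],-23.9) for x in(-.1,.001)])
```

```text
[-0.098713    0.04315843]
t 26.07 p [ 0.5028 -0.0814  0.1235] psi -24.0 z [-0. -0. -1.] w 0.0335 F [ 0.   1.1 -3.9] q [-0.23  0.3   1.73 -0.    1.12  0.19]
[[0.001, -0.001, 0.003], [-0.0, 0.0, -0.1]]
[[0.001, 0.1, 0.003], [-0.0, 0.0, -0.1]]
```

Request:
{"name": "step_arm", "arguments": {
  "moves": [
    [[0.001,0.02,0.003],[0,0,0],0.02],
    [[0.001,0.041,0.003],[0,0,0],0.02],
    [[0.001,0.06,0.003],[0,0,0],0.02],
    [[0.001,0.078,0.003],[0,0,0],0.02],
    [[0.001,0.092,0.003],[0,0,0],0.02],
    [[0.001,0.099,0.004],[0,0,0],0.02],
    [[0.001,0.101,0.004],[0,0,0],0.02],
    [[0.001,0.101,0.004],[0,0,0],0.02]
  ]
}}

```text
t: 27.08
eef_pos: [0.5949, -0.1192, 0.12]
tool_rot: [0.838, 0.546, -0.0, -0.0]
ft_force: [-3.5, 2.7, 1.7]
width: 0.0337
gripper_force: 20.0
```

Run:
```python
from h import *
print(tokf(bot.observe()["eef_pos"])); rows()
```

```text
[0.0008301  0.04593342]
t 27.07 p [ 0.5949 -0.1192  0.12  ] psi -23.9 z [-0.001  0.001 -1.   ] w 0.0337 F [-3.5  2.7  1.7] q [-0.26  0.5   1.44  0.    1.2   0.16]
```

Home. Release, rise and back away, then verify the caps numerically, since all the picture views are used.

Request:
{"name": "step_arm", "arguments": {
  "moves": [
    [[0,-0.001,0],[0,0,0],0.06],
    [[0,-0.001,0],[0,0,0],0.06],
    [[0,-0.001,0],[0,0,0],0.06],
    [[0,-0.001,-0.03],[0,0,0],0.06],
    [[0,-0.001,-0.08],[0,0,0],0.06],
    [[0.06,-0.03,-0.1],[0,0,0],0.06],
    [[0.12,-0.06,-0.1],[0,0,0],0.06],
    [[0.18,-0.09,-0.1],[0,0,0],0.06],
    [[0.24,-0.12,-0.1],[0,0,0],0.06],
    [[0.3,-0.15,-0.1],[0,0,0],0.06],
    [[0.3,-0.15,-0.1],[0,0,0],0.06],
    [[0.3,-0.15,-0.1],[0,0,0],0.06]
  ]
}}

```text
t: 28.58
eef_pos: [0.5794, 0.2164, 0.2194]
tool_rot: [0.838, 0.546, -0.0, -0.0]
ft_force: [0.9, -0.2, 0.0]
width: 0.06
gripper_force: 0.0
```

```bash
cat >> h.py <<'E'
def caps():
    m=eyes.camera_model("top"); im=eyes.snapshot("top").astype(np.uint8); cv2.imwrite("pics/tc.png",im[:,:,::-1])
    G=cv2.GaussianBlur(im,(3,3),0).astype(int); n=0
    g=((np.ptp(G,axis=2)<28)&(G.max(2)>75)&(G.max(2)<165)).astype(np.uint8)
    for i,y in enumerate((-.132,-.044,.044,.132)):
        # grey-disc match at cap height: best offset in keeper x,y
        best=[]
        for dx in np.arange(-.03,.031,.002):
            for dy in np.arange(-.014,.015,.002):
                a=np.linspace(0,2*np.pi,24,endpoint=False)
                P=lambda r:proj(m,np.c_[T(*K,np.c_[dx+r*np.cos(a),y+dy+r*np.sin(a),0*a])[:,:2],0*a+.146]).round().astype(int)
                i1,o1=P(.013),P(.022); i2=P(.007)
                I=G[np.r_[i1,i2][:,1],np.r_[i1,i2][:,0]]; O=G[o1[:,1],o1[:,0]]
                best.append((np.abs(I-I.mean(0)).mean()-.5*np.abs(O-I.mean(0)).mean(),dx,dy,I.mean(0).round()))
        b=min(best,key=lambda t:t[0]); print("slot",i,"cap off x %.3f y %.3f score %.1f"%(b[1],b[2],b[0]),b[3])
    h=at_z(m,0,0,.162)
E
python3 - <<'E'
from h import *
rows(); caps(); print(lying(cv2.imread("pics/tc.png")[:,:,::-1].copy()))
im=cv2.imread("pics/tc.png"); m=eyes.camera_model("top")
d=(im.max(2)<60)[150:210,380:450]; y,x=np.nonzero(cv2.morphologyEx(d.astype(np.uint8),cv2.MORPH_OPEN,np.ones((3,3)))); h=at_z(m,x.mean()+380,y.mean()+150,.158); print("handle",h,tokf(h),len(x))
E
```

```text
t 28.57 p [0.5794 0.2164 0.2194] psi -23.8 z [-0. -0. -1.] w 0.0600 F [ 0.9 -0.2  0. ] q [ 0.3   0.45  1.29 -0.    1.41  0.71]
slot 0 cap off x -0.002 y 0.004 score -13.5 [137. 136. 137.]
slot 1 cap off x -0.004 y 0.004 score -15.0 [138. 137. 138.]
slot 2 cap off x -0.002 y 0.004 score -14.0 [140. 139. 139.]
slot 3 cap off x -0.006 y 0.002 score -13.1 [142. 142. 142.]
[]
handle [nan nan nan] [nan nan] 0<stdin>:4: RuntimeWarning: Mean of empty slice.
  ret = ret.dtype.type(ret / rcount)
```

All four caps are home with the same offset as the parked bottle's, and nothing is lying. I go to the gate handle, which was left at (0.6433, −0.2159).

Run:
```python
from h import *
rows(([.6435,-.2155,.24],-23.9))
```

```text
t 28.62 p [0.5797 0.2151 0.2195] psi -23.8 z [-0. -0. -1.] w 0.0600 F [-0.  -0.2  0.7] q [ 0.3   0.44  1.29 -0.    1.41  0.71]
[[-0.368, 0.232, -0.02], [0.0, 0.0, 0.1]]
```

Request:
{"name": "step_arm", "arguments": {
  "moves": [
    [[-0.05,0.03,-0.02],[0,0,0],0.06],
    [[-0.368,0.232,-0.02],[0,0,0],0.06],
    [[-0.368,0.232,-0.02],[0,0,0],0.06],
    [[-0.368,0.232,-0.02],[0,0,0],0.06],
    [[-0.368,0.232,-0.02],[0,0,0],0.06],
    [[-0.368,0.232,-0.02],[0,0,0],0.06],
    [[-0.368,0.232,-0.02],[0,0,0],0.06],
    [[-0.368,0.232,-0.02],[0,0,0],0.06],
    [[-0.368,0.232,-0.02],[0,0,0],0.06],
    [[-0.368,0.232,-0.02],[0,0,0],0.06],
    [[-0.368,0.232,-0.02],[0,0,0],0.06]
  ]
}}

```text
t: 30.0
eef_pos: [0.6428, -0.2145, 0.2401]
tool_rot: [0.838, 0.546, 0.0, 0.0]
ft_force: [1.0, -0.2, 0.0]
width: 0.0604
gripper_force: 0.0
```

Run:
```python
from h import *
rows(([.6435,-.2155,.24],-23.9),([.6435,-.2155,.133],-23.9))
m=eyes.camera_model("wrist"); im=eyes.snapshot("wrist"); u,v=proj(m,[.6435,-.2155,.162])[0].astype(int); print(u,v)
d=(im.max(2)<70)[v-45:v+32,u-40:u+40].astype(np.uint8); y,x=np.nonzero(d); print("handle px",x.mean()+u-40,y.mean()+v-45,len(x),at_z(m,x.mean()+u-40,y.mean()+v-45,.16))
```

```text
t 30.00 p [ 0.6428 -0.2145  0.2401] psi -23.8 z [ 0. -0. -1.] w 0.0604 F [ 1.  -0.2  0. ] q [-0.38  0.58  1.05 -0.    1.51  0.04]
[[-0.001, 0.001, 0.0], [0.0, 0.0, 0.1]]
[[-0.001, 0.001, 0.107], [0.0, 0.0, 0.1]]
320 248
handle px 320.68877099911583 239.605658709107 1131 [ 0.64573253 -0.20997896  0.16      ]
```

Request:
{"name": "step_arm", "arguments": {
  "moves": [
    [[0,0.001,0.05],[0,0,0],0.06],
    [[0,0.001,0.106],[0,0,0],0.06],
    [[0,0.001,0.106],[0,0,0],0.0],
    [[0,0.001,0.106],[0,0,0],0.0],
    [[0,0.001,0.106],[0,0,0],0.0],
    [[0,0.001,0.106],[0,0,0],0.0],
    [[0,0.001,0.106],[0,0,0],0.0],
    [[0,0.001,0.106],[0,0,0],0.0],
    [[0.01,0.001,0.106],[0,0,0],0.0],
    [[0.02,0.001,0.106],[0,0,0],0.0],
    [[0.03,0.001,0.106],[0,0,0],0.0],
    [[0.038,0.001,0.106],[0,0,0],0.0]
  ],
  "grip_force": 14
}}

```text
t: 31.55
eef_pos: [0.6589, -0.181, 0.1347]
tool_rot: [0.838, 0.545, -0.0, 0.0]
ft_force: [-5.1, -1.1, 4.2]
width: 0.0159
gripper_force: 14.0
```

Run:
```python
from h import *
o=bot.observe();print(tokf(o["eef_pos"]),"Fkeeper",R.from_euler('z',-K[0]).apply(o["ft_force"]).round(1)); rows()
```

```text
[0.08438031 0.01538052] Fkeeper [-4.2 -3.1  4.2]
t 31.55 p [ 0.6589 -0.181   0.1347] psi -23.9 z [-0. -0. -1.] w 0.0159 F [-5.1 -1.1  4.2] q [-0.32  0.66  1.17 -0.    1.32  0.1 ]
```

Request:
{"name": "step_arm", "arguments": {
  "moves": [
    [[0.004,0,0],[0,0,0],0.0],
    [[0.008,0,0],[0,0,0],0.0],
    [[0.009,0,0],[0,0,0],0.0],
    [[0.009,0,0],[0,0,0],0.0]
  ]
}}

```text
t: 32.05
eef_pos: [0.6614, -0.1754, 0.1345]
tool_rot: [0.839, 0.545, -0.002, 0.001]
ft_force: [-11.9, -12.1, 5.1]
width: 0.0161
gripper_force: 14.0
```

Run:
```python
from h import *
o=bot.observe();print(tokf(o["eef_pos"]),"Fkeeper",R.from_euler('z',-K[0]).apply(o["ft_force"]).round(1)); rows()
```

```text
[0.08437324 0.02150678] Fkeeper [ -6.  -15.9   5.1]
t 32.05 p [ 0.6614 -0.1754  0.1345] psi -24.0 z [-0.002 -0.003 -1.   ] w 0.0161 F [-11.9 -12.1   5.1] q [-0.31  0.66  1.16 -0.    1.32  0.11]
```

The gate is on its shut stop (16 N, about 43 mm of travel). Release, rise clear and verify.

Request:
{"name": "step_arm", "arguments": {
  "moves": [
    [[-0.004,0,0],[0,0,0],0.0],
    [[-0.004,0,0],[0,0,0],0.06],
    [[-0.004,0,0],[0,0,0],0.06],
    [[-0.004,0,0],[0,0,0],0.06],
    [[-0.004,0,-0.05],[0,0,0],0.06],
    [[-0.004,0,-0.1],[0,0,0],0.06],
    [[0.06,-0.03,-0.11],[0,0,0],0.06],
    [[0.12,-0.06,-0.11],[0,0,0],0.06],
    [[0.2,-0.1,-0.11],[0,0,0],0.06],
    [[0.3,-0.15,-0.11],[0,0,0],0.06],
    [[0.36,-0.17,-0.11],[0,0,0],0.06],
    [[0.36,-0.17,-0.11],[0,0,0],0.06]
  ]
}}

```text
t: 33.55
eef_pos: [0.6525, 0.1998, 0.2438]
tool_rot: [0.838, 0.545, 0.0, 0.0]
ft_force: [0.8, -0.1, -0.2]
width: 0.06
gripper_force: 0.0
```

Run:
```python
from h import *
rows(); caps(); m=eyes.camera_model("top")
a=cv2.imread("pics/top0.png").astype(int); b=cv2.imread("pics/tc.png").astype(int)
# handle location and hook brightness, start vs now
for im in(a,b):
    d=(im.max(2)<75)[145:190,385:440].astype(np.uint8); y,x=np.nonzero(d); print("handle px",x.mean()+385,y.mean()+145,len(x), "hooks",[im[v,u].tolist() for u,v in proj(m,[[*kf(-.05,q),.116] for q in(-.132,-.044,.044,.132)]).round().astype(int)])
D=(np.abs(a-b).max(2)>45).astype(np.uint8); D=cv2.morphologyEx(D,cv2.MORPH_OPEN,np.ones((5,5))); n,l,st,ce=cv2.connectedComponentsWithStats(D); print(st[1:][st[1:,4]>60])
```

```text
t 33.55 p [0.6525 0.1998 0.2438] psi -23.9 z [ 0.  0. -1.] w 0.0600 F [ 0.8 -0.1 -0.2] q [ 0.24  0.59  1.02 -0.    1.53  0.66]
slot 0 cap off x -0.002 y 0.000 score -14.3 [141. 141. 141.]
slot 1 cap off x -0.004 y 0.000 score -12.4 [141. 140. 141.]
slot 2 cap off x -0.004 y 0.000 score -14.3 [141. 140. 140.]
slot 3 cap off x 0.026 y -0.002 score -12.9 [ 64. 107. 166.]
handle px 406.8562091503268 165.1045751633987 153 hooks [[175, 174, 169], [184, 178, 174], [183, 176, 171], [184, 176, 172]]
handle px 406.2285714285714 165.05 140 hooks [[205, 202, 197], [209, 203, 198], [213, 204, 199], [212, 203, 198]]
[[  169    98   164   312 24421]
 [  334   189    16    11   121]
 [  370   201    16    11   113]
 [  441   229     8     9    62]
 [  308   248    19    23   382]
 [  123   385    21    27   389]
 [  141   399    12     9    89]
 [  195   399    20    34   471]
 [    8   406    12    30   300]
 [    0   406   155    74  5907]
 [  373   406    20    11   156]
 [  364   410     8     9    66]
 [  132   413   163    67  5197]
 [  299   420    20    20   222]]
```

Run:
```python
from h import *
m=eyes.camera_model("top"); im=cv2.imread("pics/tc.png")
for y in(.044,.132):
    print(y,[im[v,u].tolist() for u,v in proj(m,[[*kf(x,y),.146] for x in(-.03,-.02,-.01,-.004,.004,.01,.02)]).round().astype(int)])
print(proj(m,[[*kf(0,y),.146] for y in(.044,.132)]))
m=eyes.camera_model("scene"); im=eyes.snapshot("scene")[:,:,::-1]
for y in(-.132,-.044,.044,.132):
    print(y,[im[v,u].tolist() for u,v in proj(m,[[*kf(x,y),.146] for x in(-.025,-.012,-.006,0,.006,.012,.025)]).round().astype(int)])
```

```text
0.044 [[214, 204, 199], [141, 144, 149], [147, 147, 148], [146, 145, 147], [142, 143, 142], [145, 142, 142], [172, 110, 68]]
0.132 [[205, 195, 191], [140, 140, 141], [143, 143, 145], [143, 143, 145], [143, 143, 145], [148, 131, 123], [167, 108, 64]]
[[382.94443855 195.35064786]
 [346.66564558 180.61959516]]
-0.132 [[124, 84, 46], [109, 112, 110], [108, 113, 112], [110, 114, 114], [110, 114, 114], [107, 111, 112], [127, 87, 53]]
-0.044 [[129, 93, 65], [108, 109, 109], [108, 113, 112], [109, 114, 113], [109, 113, 112], [108, 111, 110], [128, 91, 60]]
0.044 [[132, 100, 74], [116, 107, 101], [108, 112, 112], [109, 113, 113], [107, 110, 112], [108, 113, 112], [134, 106, 86]]
0.132 [[144, 136, 128], [111, 115, 115], [110, 115, 114], [109, 116, 113], [112, 115, 115], [114, 105, 98], [139, 126, 116]]
```

All four caps are in their slots at standing height, and the gate handle is at the shut end. Handing in.

```bash
python3 -c "
from cell import hand_in
print(hand_in())"
```

```text
the job is handed in; nothing more can be done
None
```

The job is handed in: all three fallen bottles stand home in slots 0, 2 and 3, the parked bottle is home in slot 1, and the gate is fully shut; the hand-in call gave no verdict.

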